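Clamp a carving blank with the turnbuckle clamp

TASK

Get the long wooden blank ready for carving a printing block: take it out of its stand, lay it flat on the bed of the turnbuckle clamp between the two jaws, let go of it, and then turn the hexagonal sleeve until both jaws hold the blank firmly by its ends, without crushing it. Leave the short blank and the paint jars where they are.

Things in the scene. Friction and masses are not known exactly. Their poses are not given: they have to be found in the camera images.
- blank: The long blank: plain pale wooden block 140 x 54 x 28 mm, 0.1 to 0.2 kg. Origin at its centre; own x through the 28 mm thickness, y along the 140 mm length, z across the 54 mm width. Starts on a long edge in the stand (z up). It must end lying flat: x vertical (either face up), y along the clamp's y. It can be stood on the table, tipped over by a push near its top and taken again across its width.
- stand: Fixed wooden stand holding the long blank on edge: base 100 x 170 x 10 mm with two cheeks 150 mm long along y, 12 mm thick, 32 mm apart, tops 30 mm above the table. Origin on the table under its centre, z up, y along the slot. The blank rests on the base, 34 mm of it above the cheeks. The table is free for 200 mm from the stand's centre on its +x (far) side.
- clamp: Fixed turnbuckle clamp on a plywood board 260 (x) x 340 (y) x 12 mm. Origin on the table under the board's centre, z up. On the near (-x) half is the bed; on the far (+x) half the turnbuckle runs along y. Two wooden jaws slide along y, one each side, and draw in together as the sleeve is turned.
- bed (a point): Centre of the top of the bed, 30 mm above the table, at clamp x -60, y 0. The bed is a dark wooden bar 44 mm wide (x) and 120 mm long (y), narrower than the blank's 54 mm, so fingers can pass down beside it to the board. The blank lies on it centred, its ends facing the jaws.
- sleeve_mid (a point): Centre of the turnbuckle sleeve, on its axis, 78 mm above the table, at clamp x 60, y 0. The sleeve is a steel hexagonal bar 36 mm across flats and 72 mm long, its axis along the clamp's y; a threaded rod 15 mm thick enters each end. The point is fixed to the clamp and has its axes.
- sleeve (a joint): Sleeve angle (rad) about clamp +y. Tightening makes it grow: the sleeve's top moves away from the robot (clamp +x). Each rad draws each jaw in 3.8 mm. At 0 and every pi/3 two flats face clamp +x and -x. Starts at 0.2 to 1.1; the pads meet a centred 140 mm blank at 2.37; 0.2 to 0.5 rad more holds it firmly, 1 rad more crushes it. Friction (0.3 N m) keeps it where it is left.
- jaw_left: The jaw on the clamp's +y side: a wooden bar 180 mm along x, 30 mm thick, top 52 mm above the table at the bed and 100 mm at the turnbuckle (post at clamp x 35 to 85). On its inner side at the bed is a sprung rubber-faced pad 50 mm wide, 6 mm proud, that gives up to 5 mm (8 N at first touch, then 8 N per mm). Origin at table height at clamp x 0, in the plane of the free pad's face.
- jaw_right: The same jaw on the clamp's -y side, mirrored; origin likewise.
- jaw_left_face (a point): Centre of the left pad's face, in line with the bed's centre, 43 mm above the table; when free at clamp y 79 mm less 3.8 mm per rad of the sleeve.
- jaw_right_face (a point): The same point on the right pad, when free at clamp y -79 mm plus 3.8 mm per rad.
- short_blank: Bystander: a shorter pale block 90 x 54 x 28 mm lying flat on the table beyond the work. Origin under its centre.
- jar_a: Bystander: green screw-top paint jar, 52 mm across, 65 mm tall. Origin under its centre.
- jar_b: Bystander: white screw-top paint jar, 52 mm across, 65 mm tall. Origin under its centre.
Things that resemble listed ones, but are neither listed nor needed, are in the scene too. Leave any blue or purple look-alike of the blank alone.

How it is judged:
By the outcome, as a careful person would: the job done as asked, in the order asked, and still so for the second after the job is handed in, with the robot touching nothing.
It also fails if it takes over 72 s, if anything falls off the work surface, if the arm or the gripper's body presses on something with over 40 N, if the wrist force passes 120 N, or if a joint passes its speed limit or range.

ROBOT

A 6-joint arm with a two-finger parallel gripper is mounted at the origin on the work surface. World frame = base frame: x ahead of the robot, y to its left, z up, the work surface at z = 0. Lengths are in m, angles in rad, forces in N, time in s.
With the tool pointing down it reaches from about 0.35 to 0.975 m from the base axis. Payload 4.9 kg.
Tool frame: the origin (TCP) lies midway between the tips of the shut fingers; the grasp point (between the pads) lies 19 mm behind it; z points along the fingers, y is the line along which they close (so a half turn about z gives the same grasp; the last joint's range is limited). The gripper opens to 85 mm and grips with 20 to 120 N. Pads are 22 mm wide; open, the fingers measure 114 mm over their backs; the gripper's body (76 mm by 85 mm) begins 54 mm behind the grasp point. The pads swing forward as they close: fully open they stand 13 mm farther back than shut.
Start: joints at [1.079, 0.053, 1.613, -0, 1.476, -0.119], TCP at [0.228, 0.582, 0.231] pointing down, gripper open.
Joint ranges: [-3.01, 3.01], [-1.01, 2.22], [0.06, 2.58], [-1.02, 4.17], [0.09, 2.62], [-3.14, 3.14]. Speed limits (rad/s): [2.57, 2.57, 3.14, 3.14, 3.14, 3.14].

INTERFACE

Orientations are given as a unit quaternion [w, x, y, z].
In Python, from plant import manip gives the robot as it stands.
- The arm moves only by the tool carry_out, never from a script. Its argument "moves" is a list of rows, each a list of 7 numbers: the opening, from 0 (shut) to 1 (fully open), then the shift along the tool's x, y, z normalised to -1 to 1, where 1 is 0.4 m, then the turn, a rotation vector about the tool's x, y, z normalised to -1 to 1, where 1 is 0.5 rad. In form: [[grip, dx, dy, dz, rx, ry, rz], ...]. A call has 1 to 8 rows; each row is the pose to reach, as a shift and turn from the pose commanded when the call began, along the tool's axes at that moment; what a row does not reach only later rows make up. A row lasts 1/12 s, in which the tool goes at most 41.7 mm and 7.16 degrees, less where a joint would pass 70% of its speed; a pose out of reach is approached as far as the arm can. A call with a number of a shift or a turn outside -1 to 1 is refused whole. A call with a gripper value outside its range is refused whole. The fingers move at their own pace and stop on an object; the grip force is fixed at half the most. Time passes only in rows, so rows that repeat a pose let the fingers close. It gives the time, the measured TCP pose, the force and the opening at its end, in the units of the state.
- manip.state(): the state, without advancing time (a new reading comes with each control period).
- manip.grab_frame(name): name is "scene" or "side" or "wrist"; returns the picture (400x640x3 uint8, red, green, blue); there is no depth.
- manip.camera_info(name): a dict with "intrinsics" (3x3 intrinsics, pixels), "extrinsics" (4x4, takes a point from world to camera coordinates). Camera axes: x right, y down, z forward; pixel columns grow to the right and rows downward; lengths in m; the calibration is good to about 2 mm. A picture is of the moment at which its call begins: read the wrist's pose just before it. camera_info takes no time and is no camera call; for the wrist camera it gives the pose at the moment of the call.
- manip.job_done(): hands the job in, once; it reports no verdict.
The state is a dict: "time": time; "joint_pos": joint angles; "joint_vel": joint speeds; "joint_efforts": joint torques, N m; "tool_pos": TCP position; "tool_rot": TCP orientation; "contact_force": force on the tool from outside, world axes, zero at the start; "ft_torque": the same for the moment, N m; "gripper_width": opening from 0.0 (shut) to 1.0 (fully open).
Only numpy, scipy, OpenCV 4.12 (cv2) and the standard library are available. Lean on these libraries where they do the work, as an engineer would, in place of code of your own. Each camera call takes 0.05 s, during which the arm holds its last target. There are 200 camera calls.

## Working session

There is one attempt and no reset: what is moved stays moved. The work goes in short steps, Python scripts to look and compute and a tool call to move; the robot and the scene stay as the last step left them, time stands still between calls to the robot, and variables do not carry over. Pictures are saved under pics/ and viewed, on a budget of 10 in all, crops included, one or two more only if the job needs it, and the job is handed in when it is done.

Besides the shell and the picture viewer there is one more tool, called after ">>>" by a JSON object that holds its "api" and its "payload". carry_out: Moves the arm, as the interface text tells. Scaled input: -1 to 1 covers 0.4 m each way for a shift and 0.5 rad each way for a turn. Its arguments: {"type":"object","properties":{"moves":{"type":"array"}},"required":["moves"]}

```bash
ls; mkdir -p pics; python3 - <<'E'
from plant import manip
import cv2,numpy as np
s=manip.state();print(s)
a=manip.grab_frame("scene");b=manip.grab_frame("side")
for n in("scene","side"):
    c=manip.camera_info(n);print(n,np.round(c["intrinsics"],2).tolist(),np.round(c["extrinsics"],4).tolist())
cv2.imwrite("pics/scene.png",a[:,:,::-1]);cv2.imwrite("pics/side.png",b[:,:,::-1])
E
```

```text
pics
{'time': 0.0, 'joint_pos': array([ 1.07900171e+00,  5.33301283e-02,  1.61426996e+00, -6.52227219e-06,
        1.47599377e+00, -1.18988583e-01]), 'joint_vel': array([-2.84358400e-03, -4.80060290e-05, -3.46622190e-04,  4.71824427e-04,
        1.17302488e-03,  1.84706129e-03]), 'joint_efforts': array([-7.13209429e-04, -3.93686378e+01, -3.70172954e+01, -1.87835817e-04,
        7.12881127e-03, -3.56204896e-05]), 'tool_pos': array([0.22734795, 0.58152779, 0.23009394]), 'tool_rot': array([-2.97752483e-04,  1.85325029e-01,  9.82676769e-01, -9.55281926e-04]), 'contact_force': array([-0.16535309,  0.85547399, -0.56037033]), 'ft_torque': array([ 0.00162549, -0.0002077 , -0.00415788]), 'gripper_width': 0.9986156130755044}
scene [[362.62, 0.0, 318.34], [0.0, 362.62, 196.22], [0.0, 0.0, 1.0]] [[-0.637, 0.7708, -0.0103, 0.3891], [0.642, 0.5231, -0.5605, -0.2956], [-0.4267, -0.3637, -0.8281, 1.3833], [0.0, 0.0, 0.0, 1.0]]
side [[382.85, 0.0, 320.6], [0.0, 382.85, 199.71], [0.0, 0.0, 1.0]] [[0.9567, -0.2907, -0.0174, -0.5541], [-0.2076, -0.639, -0.7407, 0.1579], [0.2042, 0.7122, -0.6716, 0.8689], [0.0, 0.0, 0.0, 1.0]]
```

View pics/scene.png

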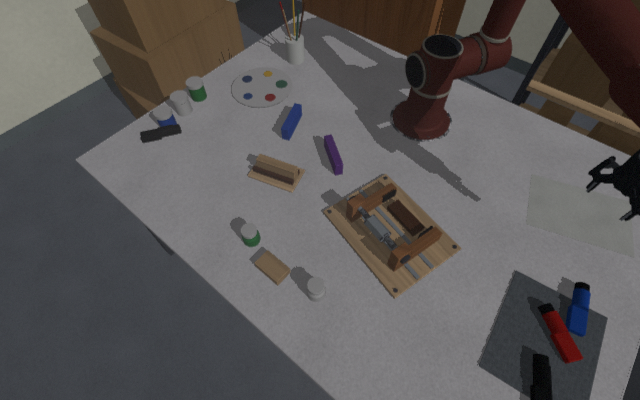

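View pics/side.png

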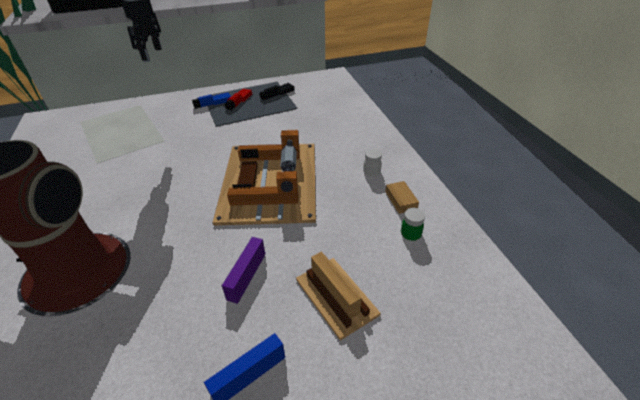

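Scene/side show: the blank in its stand at scene (276,168), side (337,280). Possible mix-ups are the short blank at scene (271,266), the blue block at (292,121) and the purple block at (333,155). I choose the pale one in the stand. The clamp is at scene (393,232), side (267,185).

```bash
cat > h.py <<'E'
import numpy as np,cv2
from plant import manip
def ray(n,uv,z,ci=None):
    c=ci or manip.camera_info(n);K=c["intrinsics"];E=c["extrinsics"];R=E[:3,:3];t=E[:3,3]
    o=-R.T@t;d=R.T@np.linalg.solve(K,[uv[0],uv[1],1.]);return o+d*(z-o[2])/d[2]
def proj(n,p,ci=None):
    c=ci or manip.camera_info(n);q=c["extrinsics"][:3,:3]@np.array(p)+c["extrinsics"][:3,3];q=c["intrinsics"]@q;return q[:2]/q[2]
E
python3 - <<'E'
from h import *
a=cv2.imread("pics/scene.png");b=cv2.imread("pics/side.png")
f=lambda im,x,y,w,h:cv2.resize(im[y:y+h,x:x+w],None,fx=4,fy=4,interpolation=cv2.INTER_CUBIC)
c1=f(a,240,145,75,60);c2=f(b,290,245,100,100)
c3=f(a,320,170,145,130)
o=np.zeros((600,800,3),np.uint8)
o[:240,:300]=c1;
c2=c2[:,:400];o[:400,400:800]=c2
cv2.imwrite("pics/crop1.png",o[:400]);
for n,P in(("scene",[(386,176),(325,211),(396,292),(459,247)]),("side",[(238,145),(314,144),(317,223),(214,224)])):
    q=np.array([ray(n,p,.012) for p in P]);print(n,q.round(3).tolist(),q.mean(0),[np.linalg.norm(q[i]-q[i-1]).round(3) for i in range(4)])
for n,P in(("scene",[(258,156),(305,172),(294,190),(248,175)]),("side",[(296,280),(345,339),(381,313)])):
    q=np.array([ray(n,p,.01) for p in P]);print(n,q.round(3).tolist(),q.mean(0),[np.linalg.norm(q[i]-q[i-1]).round(3) for i in range(len(q))])
E
```

```text
scene [[0.321, 0.055, 0.012], [0.557, -0.017, 0.012], [0.637, 0.298, 0.012], [0.405, 0.367, 0.012]] [0.4798823  0.17566229 0.012     ] [np.float64(0.323), np.float64(0.247), np.float64(0.325), np.float64(0.242)]
side [[0.419, 0.367, 0.012], [0.648, 0.297, 0.012], [0.558, -0.038, 0.012], [0.314, 0.037, 0.012]] [0.4847069  0.16575844 0.012     ] [np.float64(0.347), np.float64(0.24), np.float64(0.347), np.float64(0.256)]
scene [[0.528, -0.343, 0.01], [0.478, -0.168, 0.01], [0.558, -0.148, 0.01], [0.61, -0.31, 0.01]] [ 0.54345881 -0.24212996  0.01      ] [np.float64(0.088), np.float64(0.182), np.float64(0.082), np.float64(0.17)]
side [[0.467, -0.187, 0.01], [0.522, -0.346, 0.01], [0.609, -0.315, 0.01]] [ 0.53299194 -0.28260029  0.01      ] [np.float64(0.191), np.float64(0.168), np.float64(0.092)]
```

View pics/crop1.png

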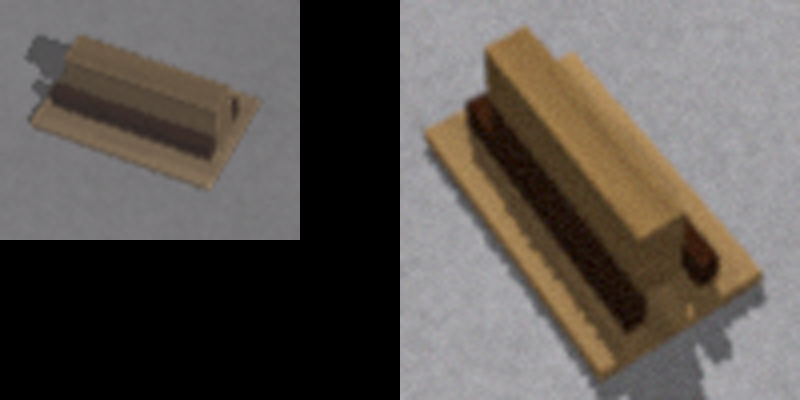

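The crop confirms a pale block on edge in the stand's dark cheeks. In the side crop its top corners are at (487,48), (528,27), (685,215), (640,238).

```bash
cat >> h.py <<'E'
from scipy.spatial.transform import Rotation as Ro
def pose(): 
    s=manip.state();q=np.array(s["tool_rot"]);return np.array(s["tool_pos"]),Ro.from_quat(q[[1,2,3,0]]),s
def move(p,R):
    "normalised shift & turn in tool axes to reach p,R"
    p0,R0,s=pose();print("shift",(R0.inv().apply(np.array(p)-p0)/.4).round(3),"turn",((R0.inv()*R).as_rotvec()/.5).round(3))
def down(yaw,tilt=0):
    "tool y along (cos yaw,sin yaw) up to sign nearest the present; pointing down"
    y=np.array([np.cos(yaw),np.sin(yaw),0]);z=np.array([0,0,-1.])
    c=[Ro.from_matrix(np.c_[np.cross(k*y,z),k*y,z]) for k in(1,-1)];_,R0,_=pose()
    return min(c,key=lambda R:(R0.inv()*R).magnitude())
E
python3 - <<'E'
from h import *
P=np.array([(487,48),(528,27),(685,215),(640,238)],float);P[:,0]-=400;P=P/4+[290,245]
q=np.array([ray("side",p,.064) for p in P]);print(q.round(3).tolist(),q.mean(0),[np.linalg.norm(q[i]-q[i-1]).round(3) for i in range(4)])
P=np.array([(425,133),(603,378),(762,275),(572,55)],float);P[:,0]-=400;P=P/4+[290,245]
q2=np.array([ray("side",p,.01) for p in P]);print(q2.round(3).tolist(),q2.mean(0),[np.linalg.norm(q2[i]-q2[i-1]).round(3) for i in range(4)])
P=np.array([(75,38),(232,88),(222,105),(62,60)],float)/4+[240,145]
q3=np.array([ray("scene",p,.064) for p in P]);print(q3.round(3).tolist(),q3.mean(0),[np.linalg.norm(q3[i]-q3[i-1]).round(3) for i in range(4)])
for Q in(q,q2,q3):
  d=Q[0]-Q[3] if Q is q else Q[0]-Q[1]; print("yaw",np.arctan2(-d[0],d[1]))
m=q.mean(0)
d=q[0]-q[3]; yaw=np.arctan2(-d[0],d[1]); yaw=(yaw+np.pi/2)%np.pi-np.pi/2;print(yaw)
_,R0,s=pose();print(R0.as_matrix().round(2))
move([m[0],m[1],.23],down(yaw))
print(proj("wrist",R0.apply([0,0,0])+s["tool_pos"]), manip.camera_info("wrist"))
E
```

```text
[[0.507, -0.179, 0.064], [0.531, -0.172, 0.064], [0.568, -0.305, 0.064], [0.544, -0.31, 0.064]] [ 0.53732542 -0.24171666  0.064     ] [np.float64(0.136), np.float64(0.026), np.float64(0.138), np.float64(0.025)]
[[0.469, -0.183, 0.01], [0.515, -0.344, 0.01], [0.608, -0.317, 0.01], [0.561, -0.156, 0.01]] [ 0.53809568 -0.24977265  0.01      ] [np.float64(0.096), np.float64(0.168), np.float64(0.097), np.float64(0.167)]
[[0.55, -0.307, 0.064], [0.507, -0.17, 0.064], [0.526, -0.165, 0.064], [0.574, -0.298, 0.064]] [ 0.53913875 -0.2350167   0.064     ] [np.float64(0.025), np.float64(0.143), np.float64(0.019), np.float64(0.142)]
yaw 0.2756143285185097
yaw 0.27520656197871324
yaw -2.839687055074272
0.27561432851850975
[[-0.93  0.36 -0.  ]
 [ 0.36  0.93 -0.  ]
 [ 0.   -0.   -1.  ]]
shift [-1.471 -1.635  0.003] turn [-4.000e-03  1.000e-03  1.845e+00]
[315.86567816 257.98398669] {'intrinsics': array([[308.12936085,   0.        , 315.68728815],
       [  0.        , 308.12936085, 198.16076416],
       [  0.        ,   0.        ,   1.        ]]), 'extrinsics': array([[ 0.36440965,  0.93123782, -0.00131893, -0.62404725],
       [ 0.88421156, -0.34556236,  0.31425559, -0.04101198],
       [ 0.29219092, -0.11568399, -0.9493375 ,  0.38103482],
       [ 0.        ,  0.        ,  0.        ,  1.        ]])}
```

>>> {"api": "carry_out", "payload": {"moves": [[1,-0.4,-0.3,-0.425,0,0,0.9],[1,-0.5,-0.35,-0.425,0,0,0.9],[1,-0.6,-0.42,-0.425,0,0,0.9],[1,-0.7,-0.5,-0.425,0,0,0.9],[1,-0.8,-0.56,-0.425,0,0,0.9],[1,-0.87,-0.63,-0.425,0,0,0.9],[1,-0.87,-0.63,-0.425,0,0,0.9],[1,-0.87,-0.63,-0.425,0,0,0.9]]}}

```text
time: 0.77
tool_pos: [0.3918, 0.3274, 0.3649]
tool_rot: [-0.0, 0.4, 0.917, -0.0]
contact_force: [0.8, 0.6, -0.6]
gripper_width: 0.998
```

>>> {"api": "carry_out", "payload": {"moves": [[1,0,-0.1,0,0,0,0.9],[1,-0.1,-0.25,0,0,0,0.9],[1,-0.1,-0.25,0,0,0,0.9]]}}

```text
time: 1.02
tool_pos: [0.3444, 0.2299, 0.3643]
tool_rot: [0.0, 0.566, 0.824, -0.001]
contact_force: [0.5, -0.2, 0.5]
gripper_width: 0.997
```

```bash
python3 - <<'E'
from h import *
p,R,s=pose();ci=manip.camera_info("wrist");im=manip.grab_frame("wrist")
print(s["time"],p,R.as_matrix().round(3).tolist())
np.savez("w1.npz",K=ci["intrinsics"],E=ci["extrinsics"]);cv2.imwrite("pics/w1.png",im[:,:,::-1])
E
```

```text
1.0167 [0.34439963 0.22988222 0.36428782] [[-0.358, 0.934, -0.001], [0.934, 0.358, -0.001], [-0.001, -0.001, -1.0]]
```

View pics/w1.png

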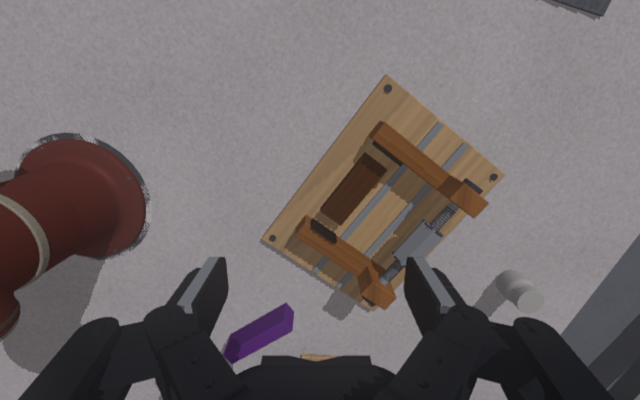

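The wrist view shows the whole clamp. The board's corners are at (386,75), (503,177), (372,311) and (262,240), the bed around (353,190), and the sleeve around (415,243).

```bash
python3 - <<'E'
from h import *
d=np.load("w1.npz");ci=dict(intrinsics=d["K"],extrinsics=d["E"])
q=np.array([ray("",p,.012,ci) for p in [(386,75),(503,177),(372,311),(262,240)]]);print(q.round(3).tolist(),q.mean(0),[np.linalg.norm(q[i]-q[i-1]).round(3) for i in range(4)])
for a,b in((0,3),(1,2)):
    v=q[a]-q[b];print(np.arctan2(-v[0],v[1]))
for a,b in((1,0),(2,3)):
    v=q[a]-q[b];print(np.arctan2(v[1],v[0]))
im=cv2.imread("pics/w1.png")
# bed: dark brown mask near (353,190)
h=im[140:235,310:395].astype(int);m=((h.sum(2)<190)&(h[:,:,2]>h[:,:,0]+12)).astype(np.uint8)
n,l,st,c=cv2.connectedComponentsWithStats(m);i=1+st[1:,4].argmax();r=cv2.minAreaRect(np.argwhere(l==i)[:,::-1].astype(np.float32));print(r,st[i])
b=ray("",np.array(r[0])+[310,140],.03,ci);print("bed",b,[ray("",x+[310,140],.03,ci).round(3)[:2].tolist() for x in cv2.boxPoints(r)])
move([.5375,-.241,.2],down(.276))
E
```

```text
[[0.403, 0.371, 0.012], [0.651, 0.298, 0.012], [0.558, -0.023, 0.012], [0.313, 0.045, 0.012]] [0.48132248 0.17241704 0.012     ] [np.float64(0.338), np.float64(0.259), np.float64(0.334), np.float64(0.254)]
-0.26805969890635467
-0.28208927218213525
-0.2874453017758344
-0.271130378979898
((43.0, 49.5), (29.456092834472656, 74.50545501708984), 37.97160339355469) [  10   12   67   73 2057]
bed [0.42329465 0.19280396 0.03      ] [[0.384, 0.14], [0.415, 0.256], [0.461, 0.243], [0.432, 0.124]]
shift [-1.264  0.042  0.416] turn [-0.001  0.006  0.166]
```

>>> {"api": "carry_out", "payload": {"moves": [[1,-0.1,0,0,0,0,0.17],[1,-0.2,0,0.1,0,0,0.17],[1,-0.3,0,0.2,0,0,0.17],[1,-0.4,0,0.3,0,0,0.17],[1,-0.5,0.02,0.4,0,0,0.17],[1,-0.6,0.02,0.45,0,0,0.17],[1,-0.7,0.03,0.45,0,0,0.17],[1,-0.8,0.03,0.45,0,0,0.17]]}}

```text
time: 1.73
tool_pos: [0.4514, -0.0169, 0.1929]
tool_rot: [-0.002, 0.598, 0.802, -0.001]
contact_force: [1.2, 0.1, 0.4]
gripper_width: 1.001
```

```bash
python3 - <<'E'
from h import *
p,R,s=pose();ci=manip.camera_info("wrist");im=manip.grab_frame("wrist")
print(s["time"],p);move([.5375,-.241,.2],down(.276))
c=[[.5375,-.241,.064]];a=np.array([np.cos(.276),np.sin(.276),0]);b=np.array([-a[1],a[0],0])
for sx,sy in((1,1),(1,-1),(-1,-1),(-1,1)): print(proj("",np.array(c[0])+sx*.014*a+sy*.07*b,ci).round(0))
np.savez("w2.npz",K=ci["intrinsics"],E=ci["extrinsics"]);cv2.imwrite("pics/w2.png",im[:,:,::-1])
E
```

```text
1.7333 [ 0.45142876 -0.01691815  0.19291325]
shift [-0.583  0.05  -0.019] turn [-0.011  0.005  0.014]
[347. 337.]
[342. 429.]
[319. 429.]
[321. 337.]
```

View pics/w2.png

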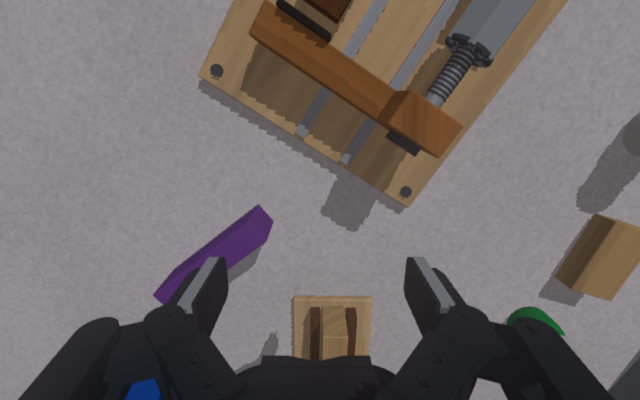

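View w2: the stand's slot is centred at column ~333 and the blank's near end is at row ~336. The predictions were column 334 and row 337, so the estimate holds. I'll go above it and descend.

>>> {"api": "carry_out", "payload": {"moves": [[1,-0.1,0.02,0,0,0,0.015],[1,-0.2,0.03,0,0,0,0.015],[1,-0.3,0.05,0,0,0,0.015],[1,-0.4,0.05,0,0,0,0.015],[1,-0.5,0.05,0,0,0,0.015],[1,-0.58,0.05,0.05,0,0,0.015],[1,-0.58,0.05,0.15,0,0,0.015],[1,-0.58,0.05,0.2,0,0,0.015]]}}

```text
time: 2.45
tool_pos: [0.5366, -0.2338, 0.1126]
tool_rot: [-0.002, 0.602, 0.798, -0.0]
contact_force: [-0.6, 1.2, -1.8]
gripper_width: 0.991
```

```bash
python3 - <<'E'
from h import *
p,R,s=pose();print(p,s["contact_force"]);move([.5375,-.241,.038],down(.276))
E
```

```text
[ 0.53657991 -0.23379462  0.11255414] [-0.55522071  1.17843569 -1.775098  ]
shift [-0.018 -0.002  0.186] turn [-0.006 -0.006  0.004]
```

>>> {"api": "carry_out", "payload": {"moves": [[1,0,0,0.09,0,0,0],[1,0,0,0.15,0,0,0],[1,0,0,0.188,0,0,0],[1,0,0,0.188,0,0,0],[0,0,0,0.188,0,0,0],[0,0,0,0.188,0,0,0],[0,0,0,0.188,0,0,0],[0,0,0,0.188,0,0,0]]}}

```text
time: 3.12
tool_pos: [0.5391, -0.2333, 0.0432]
tool_rot: [0.002, 0.601, 0.799, 0.0]
contact_force: [0.3, 0.2, 0.1]
gripper_width: 0.453
```

>>> {"api": "carry_out", "payload": {"moves": [[0,0,0,0,0,0,0],[0,0,0,0,0,0,0],[0,0,0,0,0,0,0],[0,0,0,0,0,0,0]]}}

```text
time: 3.45
tool_pos: [0.5387, -0.2332, 0.0429]
tool_rot: [0.001, 0.601, 0.799, 0.0]
contact_force: [-2.6, 0.2, 7.4]
gripper_width: 0.317
```

>>> {"api": "carry_out", "payload": {"moves": [[0,0,0,-0.08,0,0,0],[0,0,0,-0.16,0,0,0],[0,0,0.08,-0.18,0,0,0],[0,0,0.17,-0.18,0,0,0],[0,0,0.26,-0.12,0,0,0],[0,0,0.26,-0.05,0,0,0],[0,0,0.26,0.0,0,0,0],[0,0,0.26,0.01,0,0,0]]}}

```text
time: 4.12
tool_pos: [0.6357, -0.2024, 0.0329]
tool_rot: [-0.003, 0.601, 0.799, -0.001]
contact_force: [-1.2, 1.0, 1.5]
gripper_width: 0.317
```

```bash
python3 - <<'E'
from h import *
p,R,s=pose();ci=manip.camera_info("side");im=manip.grab_frame("side")
print(s["time"],p,s["contact_force"],s["gripper_width"]);
cv2.imwrite("pics/s2.png",cv2.resize(im[200:360,240:480,::-1],None,fx=3,fy=3))
E
```

```text
4.1167 [ 0.6357494  -0.20238387  0.03289684] [-1.23075718  0.95980356  1.50577889] 0.3170268616391696
```

View pics/s2.png

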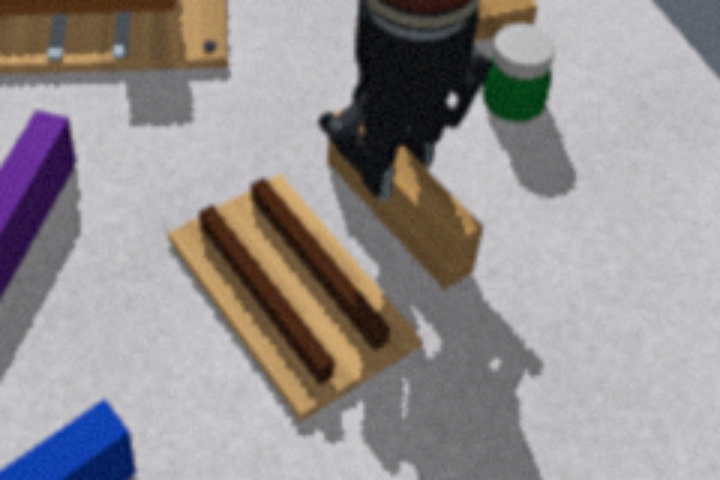

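The side view shows the blank held upright just off the table, to the right of the stand, with the jar well clear. I'll set it down, open, then tip it with the inner finger.

>>> {"api": "carry_out", "payload": {"moves": [[0,0,0,0.005,0,0,0],[0.4,0,0,0.005,0,0,0],[1,0,0,0.005,0,0,0],[1,0,0,0.005,0,0,0],[1,0,0,0.005,0,0,0],[1,0,0,0.005,0,0,0],[1,0,0,0.005,0,0,0],[1,0,0,0.005,0,0,0]]}}

```text
time: 4.83
tool_pos: [0.6379, -0.2039, 0.0354]
tool_rot: [0.0, 0.601, 0.799, 0.0]
contact_force: [-0.9, -0.6, 0.0]
gripper_width: 1.0
```

>>> {"api": "carry_out", "payload": {"moves": [[1,0,0.04,0,0,0,0],[1,0,0.06,0,0,0,0],[1,0,0.075,0,0,0,0],[1,0,0.09,0,0,0,0],[1,0,0.105,0,0,0,0],[1,0,0.12,0,0,0,0],[1,0,0.135,0,0,0,0],[1,0,0.15,0,0,0,0]]}}

```text
time: 5.5
tool_pos: [0.6959, -0.1871, 0.0351]
tool_rot: [-0.0, 0.601, 0.799, -0.0]
contact_force: [-0.5, 0.5, 0.9]
gripper_width: 1.0
```

```bash
python3 - <<'E'
from h import *
p,R,s=pose();im=manip.grab_frame("side")
print(s["time"],p,s["contact_force"],s["gripper_width"]);
cv2.imwrite("pics/s3.png",cv2.resize(im[200:360,240:480,::-1],None,fx=3,fy=3))
E
```

```text
5.5 [ 0.69592923 -0.18706789  0.0350745 ] [-0.46932042  0.53682891  0.85784238] 0.9997535569977473
```

View pics/s3.png

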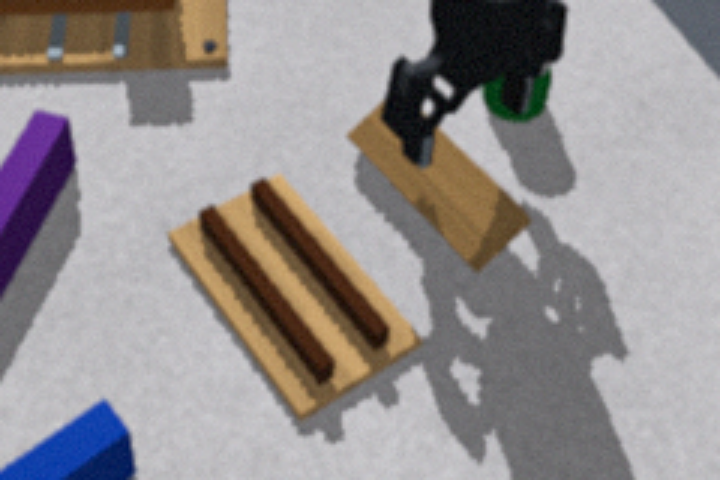

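The blank is tilting and its end face looks part-way over. I'll push a little further, then lift and look from above.

>>> {"api": "carry_out", "payload": {"moves": [[1,0,0.02,0,0,0,0],[1,0,0.035,0,0,0,0],[1,0,0.035,-0.05,0,0,0],[1,0,0.035,-0.15,0,0,0],[1,0.1,0.035,-0.25,0,0,0],[1,0.2,0.035,-0.35,0,0,0],[1,0.25,0.035,-0.4,0,0,0],[1,0.25,0.035,-0.4,0,0,0]]}}

```text
time: 6.22
tool_pos: [0.6829, -0.0845, 0.2013]
tool_rot: [0.003, 0.6, 0.8, 0.002]
contact_force: [1.0, 0.2, 1.2]
gripper_width: 1.003
```

```bash
python3 - <<'E'
from h import *
p,R,s=pose();ci=manip.camera_info("wrist");im=manip.grab_frame("wrist");b=manip.grab_frame("side")
print(s["time"],p,s["contact_force"]);np.savez("w3.npz",K=ci["intrinsics"],E=ci["extrinsics"]);cv2.imwrite("pics/w3.png",im[:,:,::-1]);cv2.imwrite("pics/s4.png",b[:,:,::-1])
o=np.zeros((400,800,3),np.uint8);o[:,:500]=cv2.resize(im[:,:,::-1],(500,400))[:,:500]
o[:360,500:]=cv2.resize(b[220:340,340:440,::-1],None,fx=3,fy=3);cv2.imwrite("pics/v4.png",o)
E
```

```text
6.2167 [ 0.68288201 -0.08451907  0.20129242] [1.04765513 0.23188431 1.18269717]
```

View pics/v4.png

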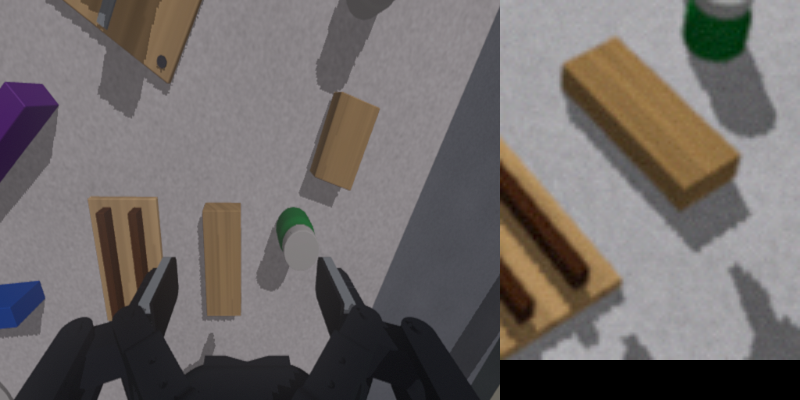

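The blank lies flat. Its top corners in the wrist image are about (260,210), (308,210), (307,317), (258,317). The green jar stands to its right, so I'll check the finger clearance.

```bash
python3 - <<'E'
from h import *
d=np.load("w3.npz");ci=dict(intrinsics=d["K"],extrinsics=d["E"])
q=np.array([ray("",p,.028,ci) for p in [(260,210),(308,210),(307,317),(258,317)]])
P=np.array([(563,70),(618,38),(740,157),(682,190)],float);P[:,0]-=500;P=P/3+[340,220]
q2=np.array([ray("side",p,.028) for p in P])
for Q,(a,b) in((q,(0,3)),(q2,(0,3))):
    print(Q.round(3).tolist(),Q.mean(0),[np.linalg.norm(Q[i]-Q[i-1]).round(3) for i in range(4)]);v=Q[a]-Q[b];print(np.arctan2(-v[0],v[1]))
j=ray("",(300*1.28,248),.065,ci);j2=ray("side",((720-500)/3+340,220+5/3),.065);print("jar",j,j2)
m=(q.mean(0)+q2.mean(0))/2;yaw=.276
print("jar in blank frame",Ro.from_euler("z",-yaw).apply(j-m))
move([*m[:2],.02],down(yaw))
E
```

```text
[[0.636, -0.138, 0.028], [0.687, -0.123, 0.028], [0.724, -0.26, 0.028], [0.666, -0.277, 0.028]] [ 0.67819017 -0.19960568  0.028     ] [np.float64(0.142), np.float64(0.053), np.float64(0.142), np.float64(0.061)]
0.20814331538599648
[[0.632, -0.147, 0.028], [0.685, -0.129, 0.028], [0.721, -0.26, 0.028], [0.67, -0.274, 0.028]] [ 0.67672322 -0.20233498  0.028     ] [np.float64(0.133), np.float64(0.056), np.float64(0.137), np.float64(0.053)]
0.2907073453828906
jar [ 0.76873355 -0.12806795  0.065     ] [ 0.75492743 -0.1516644   0.065     ]
jar in blank frame [0.10768889 0.04526948 0.037     ]
shift [-0.271 -0.097  0.449] turn [0.012 0.007 0.015]
```

>>> {"api": "carry_out", "payload": {"moves": [[0.85,-0.1,-0.04,0.0,0,0,0.015],[0.85,-0.2,-0.09,0.05,0,0,0.015],[0.85,-0.27,-0.097,0.12,0,0,0.015],[0.85,-0.27,-0.097,0.22,0,0,0.015],[0.85,-0.27,-0.097,0.31,0,0,0.015],[0.85,-0.27,-0.097,0.38,0,0,0.015],[0.85,-0.27,-0.097,0.38,0,0,0.015],[0.85,-0.27,-0.097,0.38,0,0,0.015]]}}

```text
time: 6.98
tool_pos: [0.6709, -0.2019, 0.0384]
tool_rot: [-0.004, 0.605, 0.796, -0.001]
contact_force: [0.4, -1.0, 0.8]
gripper_width: 0.853
```

```bash
python3 - <<'E'
from h import *
p,R,s=pose();print(p,s["contact_force"],s["gripper_width"]);move([.6775,-.201,.004],down(.276))
E
```

```text
[ 0.6709457  -0.20194456  0.03838375] [ 0.36823832 -0.95869161  0.80243042] 0.8529456507628516
shift [-0.003  0.017  0.086] turn [-0.013 -0.009 -0.008]
```

>>> {"api": "carry_out", "payload": {"moves": [[0.85,0,0.012,0,0,0,0],[0.85,0,0.012,0.04,0,0,0],[0.85,0,0.012,0.08,0,0,0],[0.85,0,0.012,0.08,0,0,0],[0,0,0.012,0.08,0,0,0],[0,0,0.012,0.08,0,0,0],[0,0,0.012,0.08,0,0,0],[0,0,0.012,0.08,0,0,0]]}}

```text
time: 7.65
tool_pos: [0.6788, -0.2006, 0.0118]
tool_rot: [0.001, 0.604, 0.797, 0.0]
contact_force: [1.6, 0.1, -1.1]
gripper_width: 0.615
```

```bash
python3 - <<'E'
from h import *
for i in range(3):
    p,R,s=pose();print(p,s["contact_force"],s["gripper_width"],R.apply([0,1,0]).round(3));manip.grab_frame("side")
E
```

```text
[ 0.67880366 -0.20059691  0.01181595] [ 1.64457581  0.14439941 -1.08967214] 0.6146060563706037 [0.963 0.27  0.001]
[ 0.67859812 -0.20056395  0.01157591] [ 0.08589642 -0.24697765 -0.8799644 ] 0.615152749947053 [0.963 0.27  0.   ]
[ 0.67848241 -0.20050014  0.01139675] [-0.01364671  0.2381728  -1.36152384] 0.6139495421030727 [0.963 0.27  0.   ]
```

>>> {"api": "carry_out", "payload": {"moves": [[0,0,0,-0.1,0,0,0],[0,0,0,-0.2,0,0,0],[0,0,0,-0.3,0,0,0],[0,0.03,-0.05,-0.4,0,0,0.2],[0,0.12,-0.1,-0.4,0,0,0.4],[0,0.2,-0.13,-0.4,0,0,0.6],[0,0.3,-0.16,-0.4,0,0,0.8],[0,0.4,-0.19,-0.4,0,0,1.0]]}}

```text
time: 8.47
tool_pos: [0.561, -0.0663, 0.1715]
tool_rot: [0.0, 0.785, 0.62, 0.0]
contact_force: [1.0, 0.6, -0.7]
gripper_width: 0.607
```

```bash
python3 - <<'E'
from h import *
p,R,s=pose();print(p,s["gripper_width"]);move([.4238,.1889,.14],down(-.277))
E
```

```text
[ 0.56100549 -0.06627611  0.17152804] 0.606897504064578
shift [ 0.541 -0.481  0.078] turn [ 0.002 -0.     0.087]
```

>>> {"api": "carry_out", "payload": {"moves": [[0,0.08,-0.07,0,0,0,0.09],[0,0.15,-0.135,0,0,0,0.09],[0,0.22,-0.2,0,0,0,0.09],[0,0.3,-0.27,0,0,0,0.09],[0,0.38,-0.34,0,0,0,0.09],[0,0.46,-0.41,0,0,0,0.09],[0,0.54,-0.48,0,0,0,0.09],[0,0.54,-0.48,0,0,0,0.09]]}}

```text
time: 9.13
tool_pos: [0.4205, 0.1911, 0.1711]
tool_rot: [-0.001, 0.794, 0.607, 0.0]
contact_force: [1.1, 0.2, -1.5]
gripper_width: 0.615
```

```bash
python3 - <<'E'
from h import *
im=manip.grab_frame("wrist");p,R,s=pose();ci=manip.camera_info("wrist");im=manip.grab_frame("wrist")
print(s["time"],p,s["contact_force"]);move([.4238,.1889,.14],down(-.277));np.savez("w4.npz",K=ci["intrinsics"],E=ci["extrinsics"]);cv2.imwrite("pics/w4.png",im[:,:,::-1])
E
```

```text
9.1833 [0.42177828 0.18939843 0.17117327] [ 0.62626044 -0.21125446 -1.36853294]
shift [0.003 0.001 0.078] turn [0.001 0.    0.018]
```

View pics/w4.png

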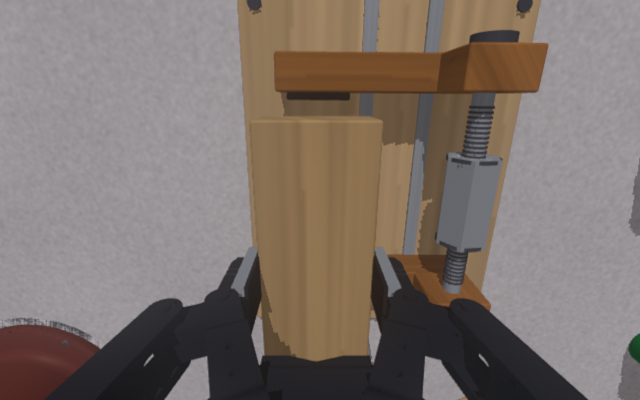

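View w4: the blank is held level, and its far end's top edge is at row ~124 and bottom edge ~118. The left jaw's inner top edge is at row ~92, with the dark pad below it. The sleeve is at columns 440-500, rows 155-248. I'll measure the offset and the sleeve's edges numerically.

```bash
python3 - <<'E'
from h import *
d=np.load("w4.npz");ci=dict(intrinsics=d["K"],extrinsics=d["E"])
C=np.array([.4815,.1725,0]);W=Ro.from_euler("z",-.277)
loc=lambda uv,z:W.inv().apply(ray("",uv,z,ci)-C).round(4)
p,_,_=pose();print("tcp",W.inv().apply(p-C))
print("end top",loc((316,124),.1877),"bot",loc((316,118),.1597),"sides",loc((255,200),.1877),loc((381,200),.1877),loc((251,124),.1877),loc((383,124),.1877))
print("jaw inner edge",loc((300,92),.052),loc((420,92),.052),"post z100",loc((445,91),.1),loc((538,91),.1))
print("pad bottom?",loc((318,99),.043), "board corners",[loc(x,.012) for x in((239,5),(538,5))])
im=cv2.imread("pics/w4.png").astype(float)
g=cv2.GaussianBlur(im.mean(2),(0,0),.8)
for r in(180,200,220):
    print(r,[int(v) for v in g[r-2:r+3,434:506].mean(0)])
o=ci; E=ci["extrinsics"];cam=-E[:3,:3].T@E[:3,3];print("cam",W.inv().apply(cam-C))
for r,cols in((200,(440,505)),):
    for c in range(436,504,4): print(c,loc((c,r),.078)[:2],end=";")
E
```

```text
tcp [-0.06053055 -0.00130991  0.17127956]
end top [-0.0627  0.0699  0.1877] bot [-0.0626  0.0704  0.1597] sides [-0.0888  0.0373  0.1877] [-0.034   0.0379  0.1877] [-0.0888  0.0696  0.1877] [-0.0357  0.0702  0.1877]
jaw inner edge [-0.0755  0.0838  0.052 ] [0.0213 0.0848 0.052 ] post z100 [0.0223 0.0848 0.1   ] [0.0836 0.0855 0.1   ]
pad bottom? [-0.0609  0.0785  0.043 ] board corners [array([-0.1294,  0.1543,  0.012 ]), array([0.1271, 0.1571, 0.012 ])]
180 [83, 84, 83, 83, 81, 80, 79, 78, 78, 79, 84, 95, 101, 103, 103, 103, 103, 103, 103, 103, 103, 103, 103, 103, 103, 103, 103, 103, 103, 103, 103, 103, 103, 103, 104, 104, 104, 105, 109, 113, 115, 115, 115, 115, 115, 115, 115, 115, 115, 115, 115, 115, 115, 115, 115, 115, 115, 116, 116, 115, 115, 115, 115, 115, 116, 116, 117, 118, 119, 125, 138, 147]
200 [84, 83, 81, 79, 78, 77, 76, 81, 93, 101, 103, 103, 103, 103, 103, 103, 103, 103, 103, 103, 103, 103, 103, 103, 103, 103, 103, 103, 103, 103, 103, 103, 103, 104, 107, 111, 114, 114, 115, 115, 115, 115, 115, 115, 115, 115, 115, 115, 115, 115, 115, 115, 115, 115, 115, 115, 115, 115, 115, 115, 115, 116, 117, 118, 119, 125, 135, 143, 146, 147, 147, 146]
220 [80, 79, 77, 76, 80, 91, 100, 103, 103, 103, 103, 103, 103, 103, 103, 103, 103, 103, 103, 103, 103, 103, 103, 103, 103, 103, 103, 103, 103, 103, 105, 108, 112, 114, 115, 115, 115, 115, 115, 115, 115, 115, 115, 115, 115, 115, 115, 115, 115, 115, 115, 115, 115, 115, 115, 115, 113, 111, 110, 111, 115, 124, 137, 145, 148, 149, 150, 151, 151, 150, 150, 149]
cam [-0.06295797  0.08031124  0.31483111]
436 [0.0356 0.0018];440 [0.0388 0.0018];444 [0.0421 0.0019];448 [0.0453 0.0019];452 [0.0485 0.002 ];456 [0.0518 0.002 ];460 [0.055 0.002];464 [0.0583 0.0021];468 [0.0615 0.0021];472 [0.0648 0.0021];476 [0.068  0.0022];480 [0.0713 0.0022];484 [0.0745 0.0022];488 [0.0777 0.0023];492 [0.081  0.0023];496 [0.0842 0.0023];500 [0.0875 0.0024];
```

```bash
python3 - <<'E'
from h import *
from scipy.optimize import least_squares
X=np.array([.0402,.0621,.0866]);xc=-.063;zc=.3148;R=.036/np.sqrt(3)
def f(v):
    a=v[0]+np.array([-1,0,1])*np.pi/3;x=v[1]+R*np.sin(a);z=.078+R*np.cos(a)
    return xc+(x-xc)*(zc-.078)/(zc-z)-X
r=least_squares(f,[-.5,.06],x_scale=[1,.01]);print(r.x,r.fun,"theta",r.x[0]%(np.pi/3))
E
```

```text
[-0.50537585  0.06275916] [ 0.00194617  0.00022133 -0.0020244 ] theta 0.5418217021053365
```

Sleeve ≈ 0.54 rad. The blank's centre is within about 2 mm of the bed's centre. I'll correct slightly and lower 128 mm.

>>> {"api": "carry_out", "payload": {"moves": [[0,0.002,0.005,0.06,0,0,0.015],[0,0.002,0.005,0.13,0,0,0.015],[0,0.002,0.005,0.2,0,0,0.015],[0,0.002,0.005,0.26,0,0,0.015],[0,0.002,0.005,0.29,0,0,0.015],[0,0.002,0.005,0.31,0,0,0.015],[0,0.002,0.005,0.318,0,0,0.015],[0,0.002,0.005,0.318,0,0,0.015]]}}

```text
time: 9.9
tool_pos: [0.4263, 0.186, 0.0438]
tool_rot: [-0.0, 0.799, 0.601, -0.0]
contact_force: [0.8, -1.0, -1.2]
gripper_width: 0.615
```

>>> {"api": "carry_out", "payload": {"moves": [[0,0,0,0.003,0,0,0],[0,0,0,0.003,0,0,0]]}}

```text
time: 10.07
tool_pos: [0.4271, 0.1868, 0.044]
tool_rot: [0.0, 0.799, 0.602, 0.001]
contact_force: [0.6, -0.1, -0.4]
gripper_width: 0.614
```

>>> {"api": "carry_out", "payload": {"moves": [[0,0,0,0.004,0,0,0],[0,0,0,0.006,0,0,0],[0,0,0,0.006,0,0,0]]}}

```text
time: 10.32
tool_pos: [0.4266, 0.187, 0.0412]
tool_rot: [0.0, 0.799, 0.602, 0.001]
contact_force: [-0.3, -0.3, 1.3]
gripper_width: 0.616
```

>>> {"api": "carry_out", "payload": {"moves": [[0.8,0,0,0,0,0,0],[0.9,0,0,0,0,0,0],[0.9,0,0,0,0,0,0],[0.9,0,0,-0.06,0,0,0],[0.9,0,0,-0.14,0,0,0],[1,0,0,-0.24,0,0,0],[1,0,0,-0.32,0,0,0],[1,0,0,-0.32,0,0,0]]}}

```text
time: 10.98
tool_pos: [0.4302, 0.1881, 0.1768]
tool_rot: [0.003, 0.799, 0.602, 0.007]
contact_force: [0.9, -0.7, 0.3]
gripper_width: 1.001
```

```bash
python3 - <<'E'
from h import *
manip.grab_frame("wrist");p,R,s=pose();ci=manip.camera_info("wrist");im=manip.grab_frame("wrist")
print(s["time"],p,s["joint_pos"].round(2));np.savez("w5.npz",K=ci["intrinsics"],E=ci["extrinsics"]);cv2.imwrite("pics/w5.png",im[:,:,::-1])
E
```

```text
11.0333 [0.42873322 0.18763278 0.17339629] [ 0.25 -0.3   2.03  0.    1.4   0.53]
```

View pics/w5.png

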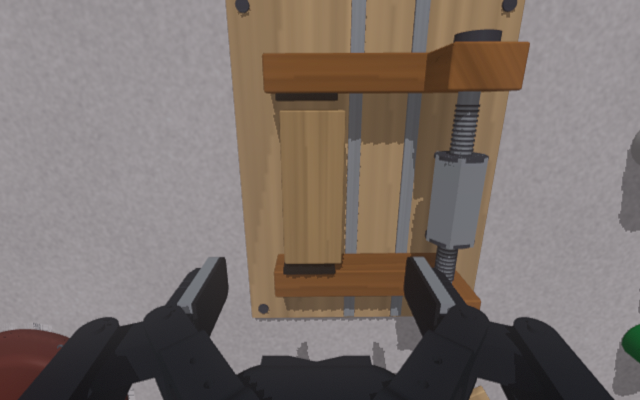

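The blank lies flat on the bed between the pads, with its top between rows 110 and 264. The sleeve is at columns 430-487, rows 155-245. I'll measure blank centring and the sleeve axis again.

```bash
python3 - <<'E'
from h import *
from scipy.optimize import least_squares
d=np.load("w5.npz");ci=dict(intrinsics=d["K"],extrinsics=d["E"])
C=np.array([.4815,.1725,0]);W=Ro.from_euler("z",-.277)
loc=lambda uv,z:W.inv().apply(ray("",uv,z,ci)-C).round(4)
print("blank",loc((281,110),.058),loc((344,110),.058),loc((283,264),.058),loc((341,264),.058))
print("bed jaws",loc((300,92),.052),loc((370,255),.052),"posts",loc((480,91),.1))
print("corners",loc((228,0),.012),loc((523,0),.012),loc((255,319),.012))
im=cv2.imread("pics/w5.png").astype(float).mean(2);im=cv2.GaussianBlur(im,(0,0),.8)
E=ci["extrinsics"];cam=W.inv().apply(-E[:3,:3].T@E[:3,3]-C);R=.036/np.sqrt(3)
for r in(185,205,225):
    row=im[r-2:r+3].mean(0);g=np.diff(row);print(r,[(c,round(g[c],1)) for c in range(422,500) if abs(g[c])>2 and abs(g[c])>=max(abs(g[c-1]),abs(g[c+1]))])
print("cam",cam)
print("sleeve ends",loc((460,158),.095),loc((450,245),.095))
np.save("cam5.npy",cam)
E
```

```text
blank [-0.0817  0.0708  0.058 ] [-0.0307  0.0707  0.058 ] [-0.085  -0.0699  0.058 ] [-0.0299 -0.0703  0.058 ]
bed jaws [-0.0663  0.0847  0.052 ] [-0.0015 -0.0642  0.052 ] posts [0.0561 0.0842 0.1   ]
corners [-0.1284  0.1604  0.012 ] [0.1267 0.1603 0.012 ] [-0.1261 -0.1702  0.012 ]
185 [(431, np.float64(9.4)), (457, np.float64(4.1)), (487, np.float64(2.2)), (492, np.float64(11.3))]
205 [(429, np.float64(10.3)), (455, np.float64(3.8)), (483, np.float64(2.2)), (488, np.float64(11.7))]
225 [(427, np.float64(8.9)), (452, np.float64(3.8)), (484, np.float64(14.1))]
cam [-0.05588776  0.07993184  0.31739692]
sleeve ends [0.0515 0.038  0.095 ] [ 0.0535 -0.0324  0.095 ]
```

```bash
python3 - <<'E'
from h import *
from scipy.optimize import least_squares
R=.036/np.sqrt(3)
C=np.array([.4815,.1725,0]);W=Ro.from_euler("z",-.277)
for f,row,cols in(("w4",200,(442,468.9,497)),("w5",185,(431.7,457.7,487.5)),("w5",205,(429.7,455.7,483.7)),("w5",205,(429.7,455.7,488.5))):
    d=np.load(f+".npz");ci=dict(intrinsics=d["K"],extrinsics=d["E"]);E=d["E"];cam=W.inv().apply(-E[:3,:3].T@E[:3,3]-C);xc,_,zc=cam
    X=np.array([W.inv().apply(ray("",(c,row),.078,ci)-C)[0] for c in cols])
    def g(v):
        a=v[0]+np.array([-1,0,1])*np.pi/3;x=v[1]+R*np.sin(a);z=.078+R*np.cos(a)
        return xc+(x-xc)*(zc-.078)/(zc-z)-X
    r=least_squares(g,[-.5,.06],x_scale=[1,.01]);print(f,row,X.round(4),r.x,r.fun.round(4),"theta",r.x[0]%(np.pi/3))
A=C+W.apply([.061,.001,.078]);print(A)
for t in(-.5,):
    Rt=down(-.277)*Ro.from_rotvec([t,0,0]);z=Rt.apply([0,0,1]);
    print(Rt.as_matrix().round(2).tolist());print("hover");move(A-.08*z+.0*z,Rt);print("grip");move(A+.02*z,Rt)
E
```

```text
w4 200 [0.0404 0.0623 0.085 ] [-0.46758186  0.06181206] [ 0.0011  0.     -0.0011] theta 0.579615694426939
w5 185 [0.0399 0.061  0.0852] [-0.49062881  0.06208278] [ 0.0017  0.0003 -0.0019] theta 0.5565687369921305
w5 205 [0.0402 0.0617 0.085 ] [-0.45991211  0.06188178] [ 0.0015  0.0001 -0.0015] theta 0.5872854405837236
w5 205 [0.0402 0.0617 0.089 ] [-0.52654263  0.06416458] [ 0.0032  0.0009 -0.0038] theta 0.5206549200703008
[0.54044816 0.15678013 0.078     ]
[[0.27, 0.84, 0.46], [0.96, -0.24, -0.13], [0.0, 0.48, -0.88]]
hover
shift [0.005 0.197 0.056] turn [-0.993 -0.003 -0.006]
grip
shift [0.005 0.316 0.276] turn [-0.993 -0.003 -0.006]
```

>>> {"api": "carry_out", "payload": {"moves": [[1,0,0.02,0,-0.25,0,0],[1,0,0.06,0,-0.5,0,0],[1,0,0.1,0,-0.75,0,0],[1,0.005,0.15,0,-0.98,0,0],[1,0.005,0.2,0.03,-0.98,0,0],[1,0.005,0.2,0.056,-0.98,0,0],[1,0.005,0.2,0.056,-0.98,0,0],[1,0.005,0.2,0.056,-0.98,0,0]]}}

```text
time: 11.75
tool_pos: [0.5018, 0.1662, 0.1434]
tool_rot: [0.193, 0.775, 0.584, 0.144]
contact_force: [0.3, 0.6, -0.4]
gripper_width: 0.996
```

```bash
cat >> h.py <<'E'
C=np.array([.4815,.1725,0]);W=Ro.from_euler("z",-.277);A=C+W.apply([.061,.001,.078])
def tilt():
    p,R,s=pose();z=-R.apply([0,0,1]);zz=W.inv().apply(z);x=W.inv().apply(R.apply([1,0,0]))
    l=R.inv().apply(A-p);print("t",round(s["time"],2),"tilt",round(np.arctan2(zz[0],zz[2]),3),"tool x in clamp",x.round(3),"axis in tool frame mm",(l*1000).round(1),"F tool",R.inv().apply(s["contact_force"]).round(1),"M",R.inv().apply(s["ft_torque"]).round(2),"w",round(s["gripper_width"],3),"j",s["joint_pos"].round(2))
E
python3 - <<'E'
from h import *
tilt()
E
```

```text
t 11.75 tilt -0.486 tool x in clamp [ 0.003  1.    -0.002] axis in tool frame mm [ 1.8  4.6 76.3] F tool [ 0.7 -0.1  0.4] M [ 0.23 -0.   -0.06] w 0.996 j [ 0.32 -0.34  2.17 -0.34  0.93  0.75]
```

>>> {"api": "carry_out", "payload": {"moves": [[1,0.003,0.008,0.06,0,0,0],[1,0.003,0.008,0.13,0,0,0],[1,0.003,0.008,0.19,0,0,0],[1,0.003,0.008,0.235,0,0,0],[1,0.003,0.008,0.235,0,0,0],[1,0.003,0.008,0.235,0,0,0]]}}

```text
time: 12.25
tool_pos: [0.5483, 0.1546, 0.0638]
tool_rot: [0.193, 0.775, 0.584, 0.145]
contact_force: [-0.1, 0.1, 0.4]
gripper_width: 0.998
```

```bash
python3 - <<'E'
from h import *
tilt();manip.grab_frame("side");tilt();im=manip.grab_frame("side");tilt()
E
```

```text
t 12.25 tilt -0.488 tool x in clamp [ 0.003  1.    -0.001] axis in tool frame mm [ -0.1  -0.6 -16.3] F tool [ 0.   0.1 -0.4] M [0.19 0.01 0.04] w 0.998 j [ 0.26 -0.12  2.14 -0.37  0.73  0.77]
t 12.3 tilt -0.49 tool x in clamp [0.003 1.    0.   ] axis in tool frame mm [ -0.7  -1.7 -15.3] F tool [-0.4 -0.  -0.3] M [ 0.29 -0.01  0.02] w 1.001 j [ 0.26 -0.12  2.14 -0.37  0.73  0.77]
t 12.35 tilt -0.492 tool x in clamp [0.002 1.    0.001] axis in tool frame mm [ -1.   -2.4 -14.8] F tool [-0.2  0.7 -1. ] M [ 0.2  -0.02  0.02] w 0.997 j [ 0.26 -0.12  2.14 -0.37  0.73  0.77]
```

>>> {"api": "carry_out", "payload": {"moves": [[1,0,-0.002,0.01,0,0,0],[0.7,0,-0.002,0.01,0,0,0],[0,0,-0.002,0.01,0,0,0],[0,0,-0.002,0.01,0,0,0],[0,0,-0.002,0.01,0,0,0],[0,0,-0.002,0.01,0,0,0],[0,0,-0.002,0.01,0,0,0],[0,0,-0.002,0.01,0,0,0]]}}

```text
time: 13.02
tool_pos: [0.5481, 0.155, 0.0599]
tool_rot: [0.192, 0.776, 0.584, 0.144]
contact_force: [-12.3, 3.4, 7.4]
gripper_width: 0.415
```

```bash
python3 - <<'E'
from h import *
tilt();manip.grab_frame("side");tilt()
E
```

```text
t 13.02 tilt -0.486 tool x in clamp [ 0.004  1.    -0.001] axis in tool frame mm [ -0.4   1.6 -19.7] F tool [ -0.2  -7.9 -12.5] M [ 1.63 -0.01  0.03] w 0.415 j [ 0.26 -0.11  2.14 -0.37  0.73  0.78]
t 13.07 tilt -0.486 tool x in clamp [ 0.004  1.    -0.001] axis in tool frame mm [ -0.4   1.6 -19.7] F tool [  0.4  -7.2 -12.9] M [ 1.66 -0.03  0.  ] w 0.412 j [ 0.26 -0.11  2.14 -0.37  0.73  0.78]
```

>>> {"api": "carry_out", "payload": {"moves": [[0,0,-0.005,0,0.2,0,0],[0,0,-0.01,-0.001,0.4,0,0],[0,0,-0.015,-0.002,0.6,0,0],[0,0,-0.0195,-0.004,0.8,0,0],[0,0,-0.024,-0.006,1.0,0,0],[0,0,-0.024,-0.006,1.0,0,0]]}}

```text
time: 13.57
tool_pos: [0.5384, 0.1579, 0.0573]
tool_rot: [-0.01, 0.799, 0.601, -0.007]
contact_force: [-11.6, 4.1, 5.9]
gripper_width: 0.415
```

```bash
python3 - <<'E'
from h import *
tilt()
E
```

```text
t 13.57 tilt 0.024 tool x in clamp [ 0.004  1.    -0.   ] axis in tool frame mm [ -0.5   1.8 -20.8] F tool [  0.7 -12.5  -5.6] M [ 2.08 -0.02 -0.25] w 0.415 j [0.15 0.09 1.88 0.01 1.19 0.42]
```

>>> {"api": "carry_out", "payload": {"moves": [[0,0,-0.005,0,0.2,0,0],[0,0,-0.01,-0.001,0.4,0,0],[0,0,-0.015,-0.002,0.6,0,0],[0,0,-0.0195,-0.004,0.8,0,0],[0,0,-0.024,-0.006,1.0,0,0],[0,0,-0.024,-0.006,1.0,0,0]]}}

```text
time: 14.07
tool_pos: [0.5287, 0.1606, 0.0599]
tool_rot: [-0.208, 0.771, 0.581, -0.157]
contact_force: [-9.9, 4.1, 4.8]
gripper_width: 0.408
```

>>> {"api": "carry_out", "payload": {"moves": [[0,0,-0.005,0,0.2,0,0],[0,0,-0.005,0,0.2,0,0]]}}

```text
time: 14.23
tool_pos: [0.527, 0.1611, 0.061]
tool_rot: [-0.246, 0.76, 0.573, -0.185]
contact_force: [-8.0, 4.7, 5.0]
gripper_width: 0.41
```

```bash
python3 - <<'E'
from h import *
tilt()
E
```

```text
t 14.23 tilt 0.626 tool x in clamp [ 0.002  1.    -0.001] axis in tool frame mm [ -0.5   1.5 -22.1] F tool [  2.4 -10.2   1.2] M [ 1.75  0.04 -0.05] w 0.41 j [0.06 0.42 1.58 0.2  1.74 0.31]
```

>>> {"api": "carry_out", "payload": {"moves": [[1,0,0,0,0,0,0],[1,0,0,0,0,0,0],[1,0,0,0,0,0,0],[1,0,0,-0.1,0,0,0],[1,0,0,-0.2,0,0,0],[1,0,-0.019,-0.199,-0.25,0,0],[1,0,-0.037,-0.195,-0.5,0,0],[1,0,-0.055,-0.19,-0.75,0,0]]}}

```text
time: 14.9
tool_pos: [0.5572, 0.1528, 0.1387]
tool_rot: [-0.09, 0.794, 0.598, -0.067]
contact_force: [-0.6, 0.2, -0.2]
gripper_width: 1.004
```

>>> {"api": "carry_out", "payload": {"moves": [[1,0,-0.019,0.001,-0.25,0,0],[1,0,-0.037,0.005,-0.5,0,0],[1,0,-0.055,0.01,-0.75,0,0],[1,0,-0.072,0.018,-1.0,0,0],[1,0,-0.072,0.018,-1.0,0,0]]}}

```text
time: 15.32
tool_pos: [0.5193, 0.162, 0.1324]
tool_rot: [0.105, 0.791, 0.598, 0.078]
contact_force: [-1.3, -0.6, -1.5]
gripper_width: 1.001
```

```bash
python3 - <<'E'
from h import *
tilt();manip.grab_frame("side");tilt()
E
```

```text
t 15.32 tilt -0.262 tool x in clamp [-0.001  1.    -0.003] axis in tool frame mm [ 0.9  6.9 58.2] F tool [-0.9 -1.5  1.2] M [ 0.18 -0.06 -0.  ] w 1.001 j [ 0.23 -0.2   2.04 -0.15  1.08  0.56]
t 15.37 tilt -0.262 tool x in clamp [-0.     1.    -0.001] axis in tool frame mm [ 0.2  4.  59.3] F tool [-0.9  0.1  0.8] M [ 0.13 -0.    0.02] w 1.003 j [ 0.23 -0.19  2.03 -0.14  1.08  0.56]
```

>>> {"api": "carry_out", "payload": {"moves": [[1,0,-0.012,0.001,-0.16,0,0],[1,0,-0.024,0.002,-0.318,0,0],[1,0,-0.014,0.065,-0.318,0,0],[1,0,-0.003,0.13,-0.318,0,0],[1,0,0.008,0.199,-0.318,0,0],[1,0,0.008,0.199,-0.318,0,0],[0,0,0.008,0.199,-0.318,0,0],[0,0,0.008,0.199,-0.318,0,0]]}}

```text
time: 16.03
tool_pos: [0.5505, 0.1549, 0.0622]
tool_rot: [0.168, 0.781, 0.588, 0.127]
contact_force: [-0.9, -0.5, 0.7]
gripper_width: 0.745
```

>>> {"api": "carry_out", "payload": {"moves": [[0,0,0,0,0,0,0],[0,0,0,0,0,0,0],[0,0,0,0,0,0,0],[0,0,0,0,0,0,0]]}}

```text
time: 16.37
tool_pos: [0.5463, 0.1557, 0.0603]
tool_rot: [0.166, 0.782, 0.588, 0.125]
contact_force: [-13.7, 4.4, 6.4]
gripper_width: 0.412
```

```bash
python3 - <<'E'
from h import *
tilt()
E
```

```text
t 16.37 tilt -0.418 tool x in clamp [ 0.004  1.    -0.   ] axis in tool frame mm [ -0.6   1.8 -18.6] F tool [  0.4 -10.5 -11.7] M [ 2.04  0.01 -0.03] w 0.412 j [ 0.25 -0.1   2.11 -0.29  0.79  0.7 ]
```

>>> {"api": "carry_out", "payload": {"moves": [[0,0,-0.005,0,0.2,0,0],[0,0,-0.01,-0.001,0.4,0,0],[0,0,-0.015,-0.002,0.6,0,0],[0,0,-0.0195,-0.004,0.8,0,0],[0,0,-0.024,-0.006,1.0,0,0],[0,0,-0.024,-0.006,1.0,0,0]]}}

```text
time: 16.87
tool_pos: [0.5371, 0.1584, 0.0587]
tool_rot: [-0.036, 0.798, 0.601, -0.027]
contact_force: [-11.2, 3.3, 4.4]
gripper_width: 0.411
```

>>> {"api": "carry_out", "payload": {"moves": [[0,0,-0.005,0,0.2,0,0],[0,0,-0.01,-0.001,0.4,0,0],[0,0,-0.015,-0.002,0.6,0,0],[0,0,-0.0195,-0.004,0.8,0,0],[0,0,-0.024,-0.006,1.0,0,0],[0,0,-0.024,-0.006,1.0,0,0]]}}

```text
time: 17.37
tool_pos: [0.5284, 0.1609, 0.0619]
tool_rot: [-0.232, 0.764, 0.576, -0.175]
contact_force: [-10.6, 3.9, 3.1]
gripper_width: 0.409
```

```bash
python3 - <<'E'
from h import *
tilt();manip.grab_frame("side");tilt()
E
```

```text
t 17.37 tilt 0.59 tool x in clamp [ 0.002  1.    -0.   ] axis in tool frame mm [ -0.6   1.6 -20.4] F tool [  0.8 -11.1   3.7] M [ 1.56 -0.11  0.12] w 0.409 j [0.06 0.4  1.59 0.19 1.71 0.32]
t 17.42 tilt 0.586 tool x in clamp [ 0.002  1.    -0.001] axis in tool frame mm [ -0.6   1.7 -20.4] F tool [ 0.4 -7.6  3.9] M [ 1.02 -0.12  0.12] w 0.41 j [0.07 0.4  1.59 0.19 1.71 0.32]
```

>>> {"api": "carry_out", "payload": {"moves": [[0,0,-0.002,0,0.08,0,0],[0,0,-0.002,0,0.08,0,0],[0,0,-0.002,0,0.08,0,0]]}}

```text
time: 17.67
tool_pos: [0.5279, 0.161, 0.0623]
tool_rot: [-0.244, 0.76, 0.573, -0.184]
contact_force: [-5.7, 2.3, -1.0]
gripper_width: 0.417
```

>>> {"api": "carry_out", "payload": {"moves": [[1,0,0,0,0,0,0],[1,0,0,0,0,0,0],[1,0,0,0,0,0,0],[1,0,0,-0.1,0,0,0],[1,0,0,-0.2,0,0,0],[1,0,-0.05,-0.26,-0.25,0,0],[1,0,-0.1,-0.32,-0.5,0,0],[1,0,-0.15,-0.35,-0.75,0,0]]}}

```text
time: 18.33
tool_pos: [0.5642, 0.1509, 0.2152]
tool_rot: [-0.092, 0.794, 0.597, -0.068]
contact_force: [-0.5, 0.4, 1.9]
gripper_width: 1.005
```

>>> {"api": "carry_out", "payload": {"moves": [[1,0,-0.08,0,-0.25,0,0],[1,0,-0.15,0,-0.45,0,0],[1,0,-0.2,0,-0.45,0,0],[1,0,-0.2,0,-0.45,0,0]]}}

```text
time: 18.67
tool_pos: [0.4832, 0.1744, 0.2332]
tool_rot: [-0.006, 0.798, 0.603, -0.002]
contact_force: [0.7, -0.0, -0.1]
gripper_width: 0.996
```

```bash
python3 - <<'E'
from h import *
manip.grab_frame("wrist");tilt();ci=manip.camera_info("wrist");im=manip.grab_frame("wrist")
np.savez("w6.npz",K=ci["intrinsics"],E=ci["extrinsics"]);cv2.imwrite("pics/w6.png",im[:,:,::-1])
E
```

```text
t 18.72 tilt 0.011 tool x in clamp [0.    1.    0.002] axis in tool frame mm [ -1.5  59.7 153.9] F tool [-0.2 -0.3  0.4] M [-0.    0.02 -0.03] w 0.999 j [ 0.2  -0.21  1.86  0.01  1.5   0.47]
```

View pics/w6.png

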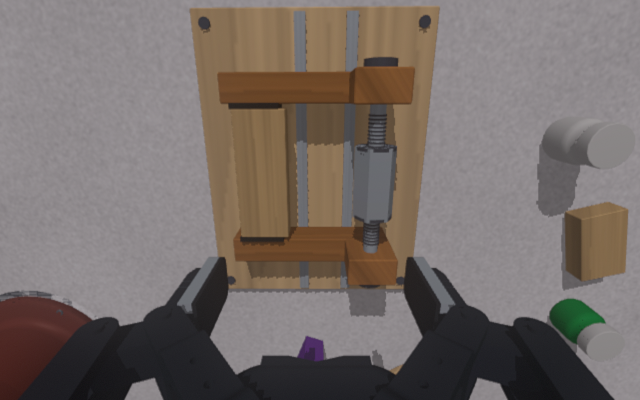

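View w6: both pads press on the blank's ends (rows ~107 and ~238), the blank is flat and straight, and nothing else has moved. I'll check the sleeve angle and jaw positions numerically.

```bash
python3 - <<'E'
from h import *
from scipy.optimize import least_squares
d=np.load("w6.npz");ci=dict(intrinsics=d["K"],extrinsics=d["E"]);E=d["E"]
loc=lambda uv,z:W.inv().apply(ray("",uv,z,ci)-C).round(4)
print("jaw L",loc((340,103),.052),"jaw R",loc((310,227),.052),"blank",loc((236,107),.058),loc((284,107),.058),loc((240,238),.058),loc((291,238),.058))
im=cv2.imread("pics/w6.png").astype(float).mean(2);im=cv2.GaussianBlur(im,(0,0),.7)
for r in(170,185,200):
    g=np.diff(im[r-2:r+3].mean(0));print(r,[(c,round(g[c],1)) for c in range(345,405) if abs(g[c])>1.5 and abs(g[c])>=max(abs(g[c-1]),abs(g[c+1]))])
cam=W.inv().apply(-E[:3,:3].T@E[:3,3]-C);R=.036/np.sqrt(3)
for th in(2.5,2.6,2.72,2.85):
    a=th+np.arange(6)*np.pi/3;a=a[np.cos(a)>-.3]
    print(th,[round(float(proj("",C+W.apply([.0615+R*np.sin(x),0.0,.078+R*np.cos(x)]),ci)[0]),1) for x in a],proj("",C+W.apply([.0615,0,.098]),ci).round(0))
E
```

```text
jaw L [0.0256 0.0768 0.052 ] jaw R [-0.0054 -0.0586  0.052 ] blank [-0.078   0.0732  0.058 ] [-0.0302  0.0732  0.058 ] [-0.085  -0.0699  0.058 ] [-0.0269 -0.0697  0.058 ]
170 [(347, np.float64(-1.6)), (352, np.float64(-9.7)), (354, np.float64(2.8)), (368, np.float64(5.8)), (390, np.float64(-13.8)), (396, np.float64(14.6))]
185 [(347, np.float64(-1.5)), (352, np.float64(-4.1)), (367, np.float64(5.3)), (389, np.float64(-12.9)), (395, np.float64(16.6))]
200 [(351, np.float64(-5.4)), (367, np.float64(4.5)), (388, np.float64(-12.0)), (392, np.float64(14.6))]
2.5 [354.8, 365.6, 387.9, 396.9] [379. 189.]
2.6 [354.9, 367.6, 389.7, 396.6] [379. 189.]
2.72 [355.2, 370.1, 391.6, 395.9] [379. 189.]
2.85 [356.0, 373.0, 393.4, 394.8] [379. 189.]
```

Ridge edges at 367.5 and 389.5 px, after a −1.6 px silhouette shift, give a sleeve angle of about 2.68. The tool's tilt gave about 2.71. Both lie inside 2.57-2.87.

```bash
python3 -c "
from plant import manip
print(manip.job_done())"
```

```text
the job is handed in; nothing more can be done
None
```

The long blank is lying flat on the clamp bed, held by its ends between both jaws, and I handed the job in at about 18.8 s. I took it from the stand, stood it on the table, tipped it flat and took it again across its width. I then laid it on the bed, let go, and turned the sleeve from about 0.56 rad in two regripped swings.

- **Sleeve angle:** the tool's tilt gave about 2.71 rad and the image edges about 2.68. Both are 0.31 to 0.34 rad past first touch, inside the 0.2 to 0.5 rad range for a firm hold.
- **Hold:** in the last picture both pads touch the ends and the blank lies flat and straight. The gripper is open and well clear.
- **Bystanders:** the jars and the short blank look undisturbed in that picture.
- **Disagreements:**
  - The blank sits about 2 to 3 mm off the bed's centre across its width (clamp x).
  - Image measurements near the clamp disagreed with the expected sizes by 1 to 3 mm; in the last picture the right-hand jaw edge, partly hidden, was about 16 mm out, so I did not use it.
- **Pictures:** I viewed 11, one over the budget of 10.

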